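Lock the pressing box in its clamping cradle

ROBOT

A 7-joint arm with a two-finger parallel gripper is mounted at the origin on the work surface. World frame = base frame: x ahead of the robot, y to its left, z up, the work surface at z = 0. Lengths are in m, angles in rad, forces in N, time in s.
With the tool pointing down it reaches from about 0.425 to 0.95 m from the base axis. Payload 4.7 kg.
Tool frame: the origin (TCP) lies between the finger pads; the fingertips stand 19 mm ahead of it and the grasp point (between the pads) is the TCP; z points along the fingers, y is the line along which they close (so a half turn about z gives the same grasp; the last joint's range is limited). The gripper opens to 87 mm and grips with 3 to 60 N. Pads are 19 mm wide; open, the fingers measure 117 mm over their backs; the gripper's body (75 mm by 190 mm) begins 51 mm behind the grasp point.
Start: joints at [1.124, 0.469, -0.049, 1.532, 0.024, 1.141, -0.082], TCP at [0.274, -0.617, 0.242] pointing down, gripper open.
Joint ranges: [-2.59, 2.59], [-0.33, 1.99], [-1.39, 1.29], [0.1, 2.45], [-1.04, 4.18], [0.21, 1.99], [-2.66, 2.66]. Speed limits (rad/s): [2.57, 2.57, 3.14, 3.14, 3.14, 3.14, 3.14].

INTERFACE

Orientations are given as a unit quaternion [x, y, z, w].
In Python, from cell import manip, imaging, close_job gives the robot as it stands.
- The arm moves only by the tool servo_tool, never from a script. Its argument "commands" is a list of rows, each an object with "dp": the shift along the world's x, y, z in mm, a list of three; "dr": the turn, a rotation vector about the world's x, y, z in rad, a list of three; "jaw": the opening, from 0 (shut) to 1 (fully open). In form: [{"dp": [tx, ty, tz], "dr": [ax, ay, az], "jaw": jaw}, ...]. A call has 1 to 12 rows; each row is the pose to reach, as a shift and turn from the pose commanded when the call began; what a row does not reach only later rows make up. A row lasts 1/12 s, in which the tool goes at most 41.7 mm and 7.16 degrees, less where a joint would pass 70% of its speed; a pose out of reach is approached as far as the arm can. A call with a gripper value outside its range is refused whole. The fingers move at their own pace and stop on an object; "newtons" is the grip in N (left out, the last holds). Time passes only in rows, so rows that repeat a pose let the fingers close. It gives the time, the measured TCP pose, the force, the opening and the grip force at its end, in the units of the state.
- manip.observe(): the state, without advancing time (a new reading comes with each control period).
- imaging.capture(name): name is "scene" or "top" or "wrist"; returns (picture, depth): 384x512x3 uint8, red, green, blue; 384x512 float32, m along the optical axis (not along the pixel's ray), 0 where there is no reading.
- imaging.camera_model(name): a dict with "fx", "fy", "cx", "cy" (pixels), "extrinsics" (4x4, takes a point from world to camera coordinates). Camera axes: x right, y up, looking along -z (the intrinsics and any distortion apply to the point x, -y, -z); pixel columns grow to the right and rows downward; lengths in m; the calibration is good to about 2 mm. A picture is of the moment at which its call begins: read the wrist's pose just before it. camera_model takes no time and is no camera call; for the wrist camera it gives the pose at the moment of the call.
- close_job(): hands the job in; it is judged then, once.
The state is a dict: "t": time; "joint_pos": joint angles; "qd": joint speeds; "joint_torque": joint torques, N m; "ee_pos": TCP position; "orientation": TCP orientation; "force": force on the tool from outside, world axes, zero at the start; "wrist_torque": the same for the moment, N m; "finger_gap": opening from 0.0 (shut) to 1.0 (fully open); "grip_force": force on a finger pad.
Only numpy, scipy, OpenCV 4.12 (cv2) and the standard library are available. Lean on these libraries where they do the work, as an engineer would, in place of code of your own. Each camera call takes 0.05 s, during which the arm holds its last target. There are 200 camera calls.

TASK

Without picking anything up, push the loose lidded steel pressing box along its rails with the fingertips until it sits fully home against the stop bar of its cradle. Then push both clamp levers behind the stop over past centre, in either order, so that each snaps down over the box's lid and stays there. Keep the box flat on the board and leave everything else around the cradle where it is.

Things in the scene. Friction and masses are not known exactly. Their poses are not given: they have to be found in the camera images.
- cradle: wooden board 200 x 400 x 18 mm (x, y, z) fixed to the table; origin at the centre of its underside, z up; its +y is the way the box is pushed home. Two steel rails lie along y on it at x = +-75 mm (14 wide, 20 mm tall, from y = -175 to 75 mm; 136 mm clear between). Behind the stop bar stand two toggle clamps at x = -50 and 50 mm, brackets 32 mm wide and 30 mm deep, up to 92 mm above the table
- stop_mid (a point): middle of the front face (towards the rails) of the steel stop bar, which crosses the board behind the rails: face at y = 75 mm in the cradle's frame, 15 mm thick, 164 mm long, 32 mm tall above the board; this point 16 mm above the board
- press_box: loose lidded steel pressing box 130 x 130 mm, 55 mm tall, 0.5 to 0.85 kg; origin at the centre of its underside (18 mm above the table). It lies between the rails, square to them with 3 mm play each side, 40 to 90 mm short of the stop at the start. Home, its centre is at y = 10 mm in the cradle's frame. It slides with friction and stays where it is left
- clamp_near (a joint): lever of the clamp at cradle x = -50 mm (nearer the robot); hinge along x at y = 115 mm, 82 mm above the table. In rad: 0 = open, leaning 0.6 back to the cradle's +y; 0.6 = upright, centre; 1.2 = thrown, leaning 0.6 to -y over the box, its rubber toe just above the lid. An over-centre spring drives it to the nearer end: about 0.36 N m at the ends, none at the centre
- clamp_far (a joint): lever of the clamp at cradle x = 50 mm (farther from the robot); values and behaviour as for clamp_near
- clamp_near_tip (a point): end of the near clamp's lever, on its centre line, 100 mm from the hinge; the outer 50 mm is a round black rubber grip 20 mm across whose round end reaches 10 mm past this point. Open: at y = 171 mm in the cradle's frame and 165 mm above the table; upright: 182 mm above the table; thrown: at y = 59 mm
- clamp_far_tip (a point): end of the far clamp's lever, made and placed in the same way
- tin_mid (a point): small closed metal tin, 34 mm across, 45 mm tall, standing on the cradle board just behind the two clamps, mid-width; point at its centre, half-way up; to be left alone
- jar_mid (a point): glass jar with a lid, 60 mm across, 75 mm tall, standing on the table just beyond the cradle's far long side; point at its centre, half-way up; to be left alone
- cup_mid (a point): white ceramic cup, 72 mm across, 75 mm tall, standing on the table just beyond the cradle's far long side; point at its centre, half-way up; to be left alone
- bowl_mid (a point): steel bowl, 130 mm across, 55 mm tall, on the table to one side; point at its centre, half-way up; to be left alone
- pack_mid (a point): white wrapped food block 110 x 85 x 50 mm, on the table to one side; point at its centre, half-way up; to be left alone
- brush_grip (a point): hand brush lying on the table to one side; point on the middle of its handle; to be left alone
- scraper_grip (a point): long-handled spatula lying on the table to one side; point on the middle of its handle; to be left alone
Things that resemble listed ones, but are neither listed nor needed, are in the scene too. Leave any purple or red look-alike of the press_box alone.

How it is judged:
On the way, in this order (a step that is already met when the one before it is completed fails the run):
1. the box is home against the stop while both levers are still open (y of press_box in the frame of cradle above 0.006 m and value of joint each of clamp_near, clamp_far below 0.3 rad), for 0.2 s.
2. both levers have snapped over and stay thrown, the box still home (y of press_box in the frame of cradle above 0.006 m and value of joint each of clamp_near, clamp_far above 1.1 rad), for 0.2 s.
At the end, for the whole second after the job is handed in: the box flat on the board within 4 mm of the stop and at rest, both levers thrown past 1.1 rad (all of step 2 and height (world z) of press_box below 0.0225 m and linear speed of press_box below 0.02 m/s); the robot touches nothing.
It fails at once if the box is lifted by more than 12 mm or tipped by more than 0.15 rad (height (world z) of press_box above 0.03 m or angle between press_box's own z axis and vertical above 0.15 rad).
It fails at once if one of the bystanders is shifted by more than 30 mm (distance of any of tin_mid, jar_mid, cup_mid, bowl_mid, pack_mid, brush_grip, scraper_grip from where it was at the start of the episode above 0.03 m).
It also fails if it takes over 51 s, if anything falls off the work surface, if the arm or the gripper's body presses on something with over 40 N, if the wrist force passes 120 N, or if a joint passes its speed limit or range.

## Working session

There is one attempt and no reset: what is moved stays moved. The work goes in short steps, Python scripts to look and compute and a tool call to move; the robot and the scene stay as the last step left them, time stands still between calls to the robot, and variables do not carry over. Pictures are saved under pics/ and viewed, at most 10 in all, crops included, and the job is handed in when it is done.

Besides the shell and the picture viewer there is one more tool, called after ">>>" by a JSON object that holds its "api" and its "payload", one argument or row to a line. servo_tool: Moves the arm, as the interface text tells. Its arguments: {"type":"object","properties":{"commands":{"type":"array"},"newtons":{"type":"number"}},"required":["commands"]}

```bash
mkdir -p pics; cat > h.py <<'E'
import numpy as np,cv2
from cell import manip,imaging,close_job
def cap(n,f):
    m=imaging.camera_model(n);p,d=imaging.capture(n);cv2.imwrite('pics/'+f+'.png',p[:,:,::-1]);np.savez('pics/'+f+'.npz',p=p,d=d,E=m['extrinsics'],K=[m['fx'],m['fy'],m['cx'],m['cy']]);return m,p,d
def load(f):
    return np.load('pics/'+f+'.npz')
def ray(z,u,v):
    fx,fy,cx,cy=z['K'];E=z['E'];R=E[:3,:3];c=-R.T@E[:3,3]
    return c,R.T@np.array([(u-cx)/fx,-(v-cy)/fy,-1.])
def onz(z,u,v,h):
    c,r=ray(z,u,v);return c+r*(h-c[2])/r[2]
def dep(z,u,v):
    c,r=ray(z,u,v);return c+r*z['d'][int(v),int(u)]
E
python3 - <<'E'
from h import *
for n in('scene','top'):
    m,p,d=cap(n,n+'0');print(m)
print(manip.observe())
a=cv2.imread('pics/scene0.png');b=cv2.imread('pics/top0.png')
cv2.imwrite('pics/both.png',cv2.resize(np.vstack([a,b]),(800,600)) if 0 else np.hstack([a,b])[:, :][:,:1024] if 0 else b)
E
```

```text
{'fx': 458.07393432437607, 'fy': 458.07393432437607, 'cx': 249.9343493543503, 'cy': 192.31982207021497, 'extrinsics': array([[-0.39612668,  0.91806213, -0.01567077,  0.25859842],
       [-0.62980011, -0.25924849,  0.73221721,  0.22484892],
       [ 0.66815827,  0.29992023,  0.68089087, -1.78099413],
       [ 0.        ,  0.        ,  0.        ,  1.        ]])}
{'fx': 363.4412201376461, 'fy': 363.4412201376461, 'cx': 253.0674068748017, 'cy': 188.59833491097555, 'extrinsics': array([[ 2.99857983e-04, -9.99789647e-01,  2.05078267e-02,
        -6.31556258e-02],
       [ 9.82844953e-01,  4.07698209e-03,  1.84388655e-01,
        -5.27448285e-01],
       [-1.84433479e-01,  2.01007236e-02,  9.82639432e-01,
        -1.23371435e+00],
       [ 0.00000000e+00,  0.00000000e+00,  0.00000000e+00,
         1.00000000e+00]])}
{'t': 0.1, 'joint_pos': array([ 1.12412941,  0.46936438, -0.04863955,  1.53354189,  0.02410257,
        1.140956  , -0.08227026]), 'qd': array([ 0.00261498, -0.00076154, -0.00085917, -0.004981  ,  0.00108425,
       -0.00122669, -0.00096666]), 'joint_torque': array([ 8.20289988e-04, -5.09173357e+01, -8.10939493e-02, -2.36830938e+01,
       -6.14700839e-02,  3.44754558e-02,  7.96491304e-05]), 'ee_pos': array([ 0.2737056 , -0.61649289,  0.24061583]), 'orientation': array([ 9.78252457e-01,  2.07416060e-01, -1.92945264e-04, -8.19621337e-04]), 'force': array([-0.28351826, -0.07331634, -0.01905267]), 'wrist_torque': array([ 0.00588828, -0.00510161,  0.04686548]), 'grip_force': 0.0, 'finger_gap': 0.9995306470296145}
```

View pics/top0.png

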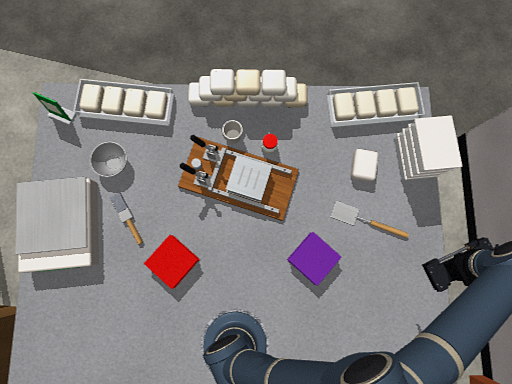

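View pics/scene0.png

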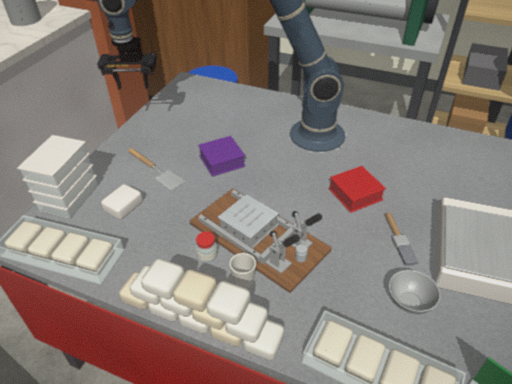

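Top view: the candidates are the grey lidded box on the rails at (248,177), a red box at (172,262) and a purple one at (314,258). The grey one between the rails is the press_box. The clamp grips (black) are at (197,141) and (187,168), the jar at (270,142), the cup at (232,130) and the tin near (197,163).

```bash
python3 - <<'E'
from h import *
z=load('top0');p=z['p'];H,W=p.shape[:2]
fx,fy,cx,cy=z['K'];E=z['E'];R=E[:3,:3];c=-R.T@E[:3,3]
v,u=np.mgrid[:H,:W]
P=c+(np.stack([(u-cx)/fx,-(v-cy)/fy,-np.ones((H,W))],-1)@R)*z['d'][...,None]
np.save('pics/P.npy',P)
hsv=cv2.cvtColor(p,cv2.COLOR_RGB2HSV)
roi=np.zeros((H,W),bool);roi[130:228,172:305]=1
m=roi&(hsv[...,0]>5)&(hsv[...,0]<22)&(hsv[...,1]>100)&(abs(P[...,2]-.018)<.012)
q=P[m][:,:2]
r=cv2.minAreaRect((q*1000).astype(np.float32));print('board',r,m.sum(),np.median(P[m][:,2]),cv2.boxPoints(r))
b=roi&(abs(P[...,2]-.073)<.007)
n,l,s,_=cv2.connectedComponentsWithStats(b.astype(np.uint8))
for i in range(1,n):
    if s[i,4]>150:
        r=cv2.minAreaRect((P[l==i][:,:2]*1000).astype(np.float32));print('lid',s[i],r,np.median(P[l==i][:,2]))
k=roi&(hsv[...,2]<50)
n,l,s,ce=cv2.connectedComponentsWithStats(k.astype(np.uint8))
for i in range(1,n):
    if s[i,4]>8: print('blk',s[i],ce[i],np.median(P[l==i],0))
im=cv2.resize(p[120:235,165:310,::-1],None,fx=5,fy=5,interpolation=cv2.INTER_CUBIC);cv2.imwrite('pics/crop1.png',im)
E
```

```text
board ((575.8916625976562, -9.167465209960938), (399.2095947265625, 199.86651611328125), 71.87574768066406) 2860 0.01726636912084689 [[ 418.82388 -167.78159]
 [ 608.7738  -229.95581]
 [ 732.9595   149.44666]
 [ 543.0095   211.62088]]
lid [263 134  15  15 170] ((697.4181518554688, -121.82030487060547), (51.06985855102539, 50.501739501953125), 0.6068561673164368) 0.07436197369515285
lid [ 226  155   47   46 1347] ((564.39794921875, -47.54027557373047), (129.79917907714844, 131.1724853515625), 72.65485382080078) 0.07245292645076318
blk [190 135  16  12  86] [197.59302326 140.70930233] [0.66831896 0.1230675  0.15272263]
blk [214 146   4   5  10] [215.8 148.3] [0.6505785  0.06452022 0.13067724]
blk [180 163  16  11  90] [187.18888889 168.22222222] [0.57465036 0.15481904 0.15443495]
blk [204 173   4   5  12] [206.         175.58333333] [0.55474819 0.0955403  0.13330539]
```

View pics/crop1.png

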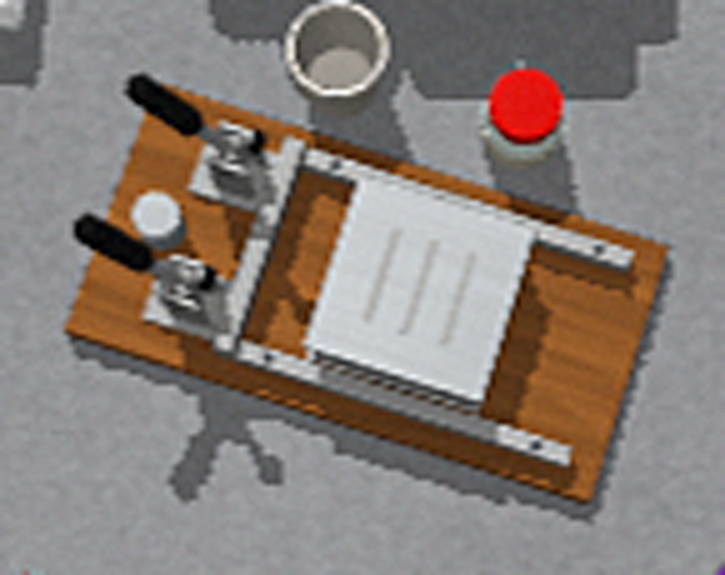

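The crop confirms the steel box between the rails. The board measures 399x200 mm at yaw -18°, and the box is at cradle y = -40 mm, so it has 50 mm to go. I'll approach behind it with the jaws along the cradle's x axis.

>>> {"api": "servo_tool", "payload": {
  "commands": [
    {"dp":[130,235,0],"dr":[0,0,0.42],"jaw":0.6},
    {"dp":[130,235,0],"dr":[0,0,0.42],"jaw":0.6},
    {"dp":[130,235,0],"dr":[0,0,0.42],"jaw":0.6},
    {"dp":[130,235,0],"dr":[0,0,0.42],"jaw":0.6},
    {"dp":[130,235,0],"dr":[0,0,0.42],"jaw":0.6},
    {"dp":[130,235,0],"dr":[0,0,0.42],"jaw":0.6},
    {"dp":[255,465,0],"dr":[0,0,0.837],"jaw":0.6},
    {"dp":[255,465,0],"dr":[0,0,0.837],"jaw":0.6},
    {"dp":[255,465,0],"dr":[0,0,0.837],"jaw":0.6},
    {"dp":[255,465,0],"dr":[0,0,0.837],"jaw":0.6},
    {"dp":[255,465,0],"dr":[0,0,0.837],"jaw":0.6},
    {"dp":[255,465,0],"dr":[0,0,0.837],"jaw":0.6}
  ]
}}

```text
t: 1.1
ee_pos: [0.5147, -0.1768, 0.2414]
orientation: [0.81, 0.587, -0.0, -0.0]
force: [0.0, 1.1, -0.3]
finger_gap: 0.599
grip_force: 0.0
```

>>> {"api": "servo_tool", "payload": {
  "commands": [
    {"dp":[0,0,0],"dr":[0,0,0],"jaw":0.6},
    {"dp":[0,0,0],"dr":[0,0,0],"jaw":0.6}
  ]
}}

```text
t: 1.27
ee_pos: [0.5154, -0.1754, 0.2414]
orientation: [0.808, 0.59, 0.0, -0.0]
force: [-0.0, -0.8, -0.3]
finger_gap: 0.6
grip_force: 0.0
```

```bash
python3 - <<'E'
from h import *
cap('wrist','w1');s=manip.observe();print(s['ee_pos'],s['orientation'],s['t'])
E
```

```text
[ 0.51435589 -0.17799825  0.24118262] [ 8.08937033e-01  5.87895120e-01 -4.02848139e-04 -2.06230866e-04] 1.3167
```

View pics/w1.png

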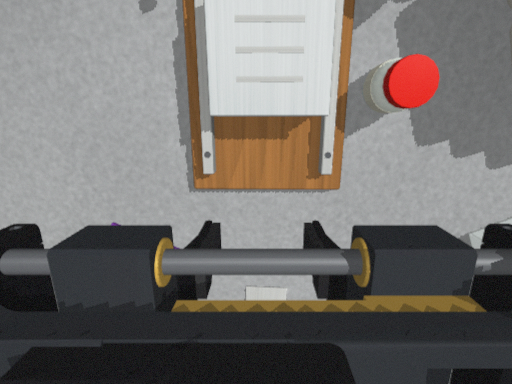

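The wrist view shows the rails and box straight ahead and square: box edge at row 115, board centreline near column 267, fingers at 210 and 320. Next I descend behind the box.

>>> {"api": "servo_tool", "payload": {
  "commands": [
    {"dp":[15,26,-35],"dr":[0,0,0],"jaw":0.6},
    {"dp":[15,26,-70],"dr":[0,0,0],"jaw":0.6},
    {"dp":[15,26,-105],"dr":[0,0,0],"jaw":0.6},
    {"dp":[15,26,-140],"dr":[0,0,0],"jaw":0.6},
    {"dp":[15,26,-165],"dr":[0,0,0],"jaw":0.6},
    {"dp":[15,26,-185],"dr":[0,0,0],"jaw":0.6},
    {"dp":[15,26,-185],"dr":[0,0,0],"jaw":0.6},
    {"dp":[15,26,-185],"dr":[0,0,0],"jaw":0.6}
  ]
}}

```text
t: 1.98
ee_pos: [0.5282, -0.1543, 0.0558]
orientation: [0.81, 0.586, -0.001, -0.001]
force: [-0.0, 0.2, 0.1]
finger_gap: 0.601
grip_force: 0.0
```

>>> {"api": "servo_tool", "payload": {
  "commands": [
    {"dp":[3,9,0],"dr":[0,0,0],"jaw":0.6},
    {"dp":[6,18,0],"dr":[0,0,0],"jaw":0.6},
    {"dp":[9,27,0],"dr":[0,0,0],"jaw":0.6},
    {"dp":[11,33,0],"dr":[0,0,0],"jaw":0.6},
    {"dp":[13,39,0],"dr":[0,0,0],"jaw":0.6},
    {"dp":[15,45,0],"dr":[0,0,0],"jaw":0.6},
    {"dp":[17,51,0],"dr":[0,0,0],"jaw":0.6},
    {"dp":[18,56,0],"dr":[0,0,0],"jaw":0.6},
    {"dp":[20,61,0],"dr":[0,0,0],"jaw":0.6},
    {"dp":[22,66,0],"dr":[0,0,0],"jaw":0.6},
    {"dp":[23,71,0],"dr":[0,0,0],"jaw":0.6},
    {"dp":[23,71,0],"dr":[0,0,0],"jaw":0.6}
  ]
}}

```text
t: 2.98
ee_pos: [0.553, -0.0804, 0.0568]
orientation: [0.809, 0.587, 0.001, 0.0]
force: [-0.5, -1.5, 1.3]
finger_gap: 0.601
grip_force: 0.7
```

>>> {"api": "servo_tool", "payload": {
  "commands": [
    {"dp":[1,3,0],"dr":[0,0,0],"jaw":0.6},
    {"dp":[2,6,0],"dr":[0,0,0],"jaw":0.6},
    {"dp":[3,8,0],"dr":[0,0,0],"jaw":0.6},
    {"dp":[3,10,0],"dr":[0,0,0],"jaw":0.6},
    {"dp":[3,10,0],"dr":[0,0,0],"jaw":0.6}
  ]
}}

```text
t: 3.4
ee_pos: [0.5556, -0.0712, 0.0566]
orientation: [0.81, 0.587, 0.0, 0.0]
force: [-0.7, -3.6, 1.5]
finger_gap: 0.6
grip_force: 1.5
```

>>> {"api": "servo_tool", "payload": {
  "commands": [
    {"dp":[1,2,0],"dr":[0,0,0],"jaw":0.6},
    {"dp":[1,3,0],"dr":[0,0,0],"jaw":0.6},
    {"dp":[1,4,0],"dr":[0,0,0],"jaw":0.6},
    {"dp":[1,4,0],"dr":[0,0,0],"jaw":0.6}
  ]
}}

```text
t: 3.73
ee_pos: [0.556, -0.0705, 0.0565]
orientation: [0.81, 0.587, -0.002, 0.001]
force: [-0.8, -9.2, 2.7]
finger_gap: 0.603
grip_force: 4.6
```

```bash
python3 - <<'E'
from h import *
s=manip.observe();print(s['ee_pos'],s['force'])
m,p,d=cap('top','top1');z=load('top1')
cv2.imwrite('pics/crop2.png',cv2.resize(p[120:235,165:310,::-1],None,fx=5,fy=5,interpolation=cv2.INTER_CUBIC))
E
```

```text
[ 0.55600688 -0.07054325  0.05654333] [-0.79244091 -9.17089003  2.73388892]
```

View pics/crop2.png

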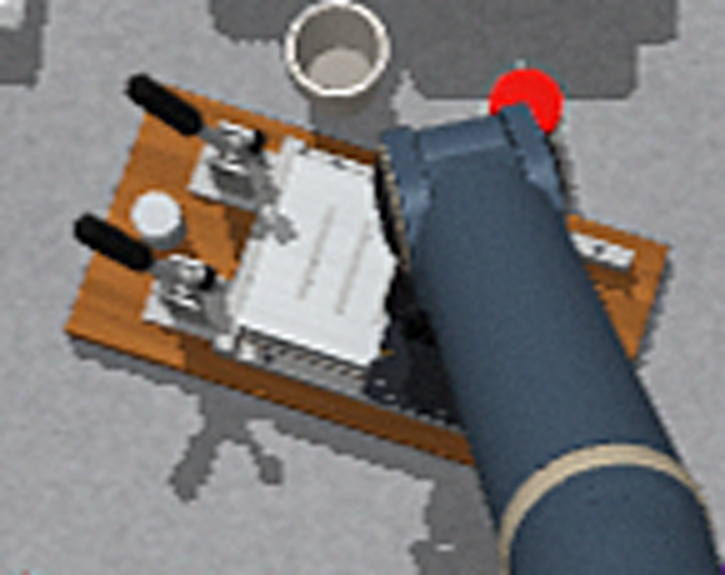

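The box is home: the push stalled at 9 N with the fingers at cradle y = -65 mm, as predicted, and the crop shows the lid edge against the stop bar from (300,150) to (235,330). Both levers are still open. I'll back off, rise, open the jaws and cross behind the levers.

>>> {"api": "servo_tool", "payload": {
  "commands": [
    {"dp":[-5,-15,0],"dr":[0,0,0],"jaw":0.6},
    {"dp":[-5,-15,0],"dr":[0,0,0],"jaw":0.6},
    {"dp":[-5,-15,40],"dr":[0,0,0],"jaw":0.6},
    {"dp":[-5,-15,80],"dr":[0,0,0],"jaw":0.8},
    {"dp":[-5,-15,120],"dr":[0,0,0],"jaw":1},
    {"dp":[-5,-15,160],"dr":[0,0,0],"jaw":1},
    {"dp":[-5,-15,200],"dr":[0,0,0],"jaw":1},
    {"dp":[-5,-15,225],"dr":[0,0,0],"jaw":1},
    {"dp":[-5,-15,225],"dr":[0,0,0],"jaw":1},
    {"dp":[-5,-15,225],"dr":[0,0,0],"jaw":1}
  ]
}}

```text
t: 4.62
ee_pos: [0.5523, -0.0807, 0.2829]
orientation: [0.809, 0.588, 0.002, 0.001]
force: [0.6, -0.2, -0.7]
finger_gap: 0.979
grip_force: 0.0
```

>>> {"api": "servo_tool", "payload": {
  "commands": [
    {"dp":[10,30,0],"dr":[0,0,0],"jaw":1},
    {"dp":[22,65,0],"dr":[0,0,0],"jaw":1},
    {"dp":[34,100,0],"dr":[0,0,0],"jaw":1},
    {"dp":[45,137,0],"dr":[0,0,0],"jaw":1},
    {"dp":[57,174,0],"dr":[0,0,0],"jaw":1},
    {"dp":[69,211,0],"dr":[0,0,0],"jaw":1},
    {"dp":[80,245,0],"dr":[0,0,0],"jaw":1},
    {"dp":[92,281,0],"dr":[0,0,0],"jaw":1},
    {"dp":[92,281,0],"dr":[0,0,0],"jaw":1},
    {"dp":[92,281,0],"dr":[0,0,0],"jaw":1},
    {"dp":[92,281,0],"dr":[0,0,0],"jaw":1}
  ]
}}

```text
t: 5.53
ee_pos: [0.6425, 0.1986, 0.2792]
orientation: [0.809, 0.588, -0.002, -0.001]
force: [-0.0, -0.0, 0.4]
finger_gap: 0.999
grip_force: 0.0
```

```bash
python3 - <<'E'
from h import *
m,p,d=cap('wrist','w2');z=load('w2');s=manip.observe();print(s['ee_pos'],s['orientation'],s['t'])
a=np.radians(-18.1);C=np.array([.576,-.009])
q=s['ee_pos'][:2]-C;print('tcp cradle',q[0]*np.cos(a)+q[1]*np.sin(a),-q[0]*np.sin(a)+q[1]*np.cos(a))
E
```

```text
[0.642853   0.19747629 0.27973306] [ 8.09732115e-01  5.86797749e-01 -1.49559524e-03 -2.59735605e-04] 5.5833
tcp cradle -0.0006024873227117727 0.21702861726409825
```

View pics/w2.png

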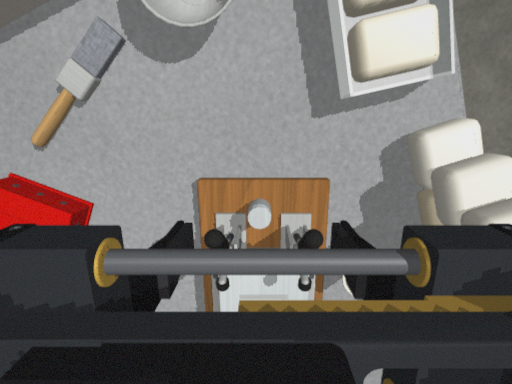

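```bash
python3 - <<'E'
from h import *
z=load('w2');s=manip.observe()
a=np.radians(-18.1);C=np.array([.576,-.009])
def cr(P): q=P[:2]-C;return np.round([1e3*(q[0]*np.cos(a)+q[1]*np.sin(a)),1e3*(-q[0]*np.sin(a)+q[1]*np.cos(a)),1e3*P[2]])
for u,v in((216,240),(312,240)): print(cr(onz(z,u,v,.17)),cr(dep(z,u,v)))
for u,v in((199,178),(328,178)): print(cr(onz(z,u,v,.018)))
fx,fy,cx,cy=z['K'];E=z['E'];print(z['K'])
for sx in(-.0435,-.0585,.0435,.0585):
  w=s['ee_pos']+np.array([np.cos(a)*sx,np.sin(a)*sx,-.019]);c=E[:3,:3]@w+E[:3,3];print(sx,cx+fx*c[0]/-c[2],cy-fy*c[1]/-c[2])
E
```

```text
[-46. 173. 170.] [-46. 174. 173.]
[ 48. 173. 170.] [ 47. 175. 173.]
[-95. 202.  18.]
[ 96. 203.  18.]
[277.58344679 277.58344679 261.74870433 193.99730887]
-0.0435 193.42776553633655 237.54271661465225
-0.0585 169.52079265414042 237.50988792615777
0.0435 332.2650331752911 237.7333658211914
0.0585 356.2330247725672 237.76627829964954
```

The levers measure at x = -46 and +48 mm, y = 173 mm, which matches the description. With the jaws at 0.9 both fingers sit behind both grips, so I'll descend and push both together.

>>> {"api": "servo_tool", "payload": {
  "commands": [
    {"dp":[0,0,-30],"dr":[0,0,0],"jaw":0.92},
    {"dp":[0,0,-60],"dr":[0,0,0],"jaw":0.92},
    {"dp":[0,0,-90],"dr":[0,0,0],"jaw":0.92},
    {"dp":[0,0,-115],"dr":[0,0,0],"jaw":0.92},
    {"dp":[0,0,-115],"dr":[0,0,0],"jaw":0.92},
    {"dp":[0,0,-115],"dr":[0,0,0],"jaw":0.92}
  ]
}}

```text
t: 6.08
ee_pos: [0.6428, 0.1964, 0.1654]
orientation: [0.81, 0.586, -0.002, -0.0]
force: [1.0, 0.1, 0.9]
finger_gap: 0.92
grip_force: 0.0
```

>>> {"api": "servo_tool", "payload": {
  "commands": [
    {"dp":[-3,-9,0],"dr":[0,0,0],"jaw":0.92},
    {"dp":[-6,-18,0],"dr":[0,0,0],"jaw":0.92},
    {"dp":[-9,-27,0],"dr":[0,0,0],"jaw":0.92},
    {"dp":[-12,-36,0],"dr":[0,0,0],"jaw":0.92},
    {"dp":[-15,-45,0],"dr":[0,0,0],"jaw":0.92},
    {"dp":[-18,-54,0],"dr":[0,0,0],"jaw":0.92},
    {"dp":[-21,-63,0],"dr":[0,0,0],"jaw":0.92},
    {"dp":[-23,-70,0],"dr":[0,0,0],"jaw":0.92},
    {"dp":[-23,-70,0],"dr":[0,0,0],"jaw":0.92}
  ]
}}

```text
t: 6.83
ee_pos: [0.6209, 0.1258, 0.1683]
orientation: [0.81, 0.586, 0.001, 0.001]
force: [0.2, -0.1, 0.5]
finger_gap: 0.922
grip_force: 0.5
```

>>> {"api": "servo_tool", "payload": {
  "commands": [
    {"dp":[-3,-9,0],"dr":[0,0,0],"jaw":0.92},
    {"dp":[-6,-18,0],"dr":[0,0,0],"jaw":0.92},
    {"dp":[-9,-27,0],"dr":[0,0,0],"jaw":0.92},
    {"dp":[-12,-36,0],"dr":[0,0,0],"jaw":0.92},
    {"dp":[-14,-42,0],"dr":[0,0,0],"jaw":0.92},
    {"dp":[-14,-42,0],"dr":[0,0,0],"jaw":0.92},
    {"dp":[-14,-42,0],"dr":[0,0,0],"jaw":0.92}
  ]
}}

```text
t: 7.42
ee_pos: [0.6063, 0.0857, 0.1664]
orientation: [0.81, 0.587, -0.0, -0.0]
force: [-0.0, 0.1, -0.3]
finger_gap: 0.918
grip_force: 0.0
```

>>> {"api": "servo_tool", "payload": {
  "commands": [
    {"dp":[5,15,0],"dr":[0,0,0],"jaw":0.92},
    {"dp":[5,15,35],"dr":[0,0,0],"jaw":0.92},
    {"dp":[5,15,70],"dr":[0,0,0],"jaw":0.92},
    {"dp":[5,15,105],"dr":[0,0,0],"jaw":0.92},
    {"dp":[-20,15,130],"dr":[0,0,0],"jaw":0.92},
    {"dp":[-40,-20,140],"dr":[0,0,0],"jaw":0.92},
    {"dp":[-70,-45,140],"dr":[0,0,0],"jaw":0.92},
    {"dp":[-90,-80,140],"dr":[0,0,0],"jaw":0.92},
    {"dp":[-110,-115,140],"dr":[0,0,0],"jaw":0.92},
    {"dp":[-110,-150,140],"dr":[0,0,0],"jaw":0.92},
    {"dp":[-110,-185,140],"dr":[0,0,0],"jaw":0.92},
    {"dp":[-110,-220,140],"dr":[0,0,0],"jaw":0.92}
  ]
}}

```text
t: 8.42
ee_pos: [0.4962, -0.1345, 0.3072]
orientation: [0.809, 0.588, 0.0, 0.001]
force: [-0.1, -0.2, 0.1]
finger_gap: 0.919
grip_force: 0.0
```

```bash
python3 - <<'E'
from h import *
s=manip.observe();print(s['ee_pos'],s['force'],s['t'])
_,t,_=cap('top','top2');_,p,_=cap('scene','sc2')
cv2.imwrite('pics/v3.png',np.hstack([cv2.resize(x[:,:,::-1],(400,380),interpolation=cv2.INTER_CUBIC) for x in (t[115:235,175:301],p[175:301,180:340][:,:133])]))
E
```

```text
[ 0.49616152 -0.13445815  0.30717588] [-0.12641851 -0.22645593  0.07118518] 8.4167
```

View pics/v3.png

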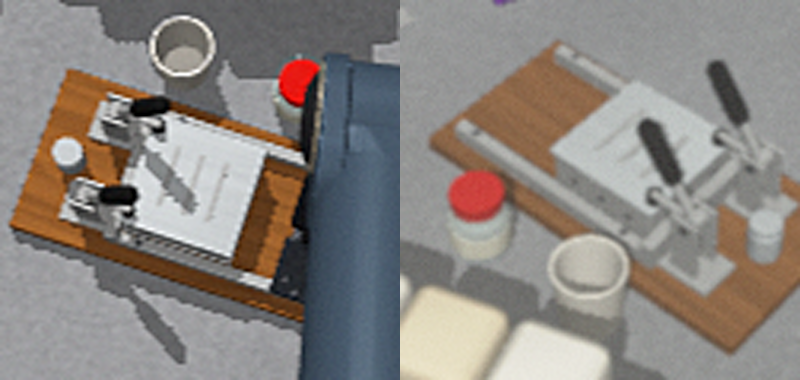

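Both black grips now lean over the lid (left panel at (150,105) and (118,195)), and the tin, jar and cup have not moved. A numeric check before handing in.

```bash
python3 - <<'E'
from h import *
z=load('top2');p=z['p'];a=np.radians(-18.1);C=np.array([.576,-.009])
def cr(P): q=P[...,:2]-C;return np.stack([q[...,0]*np.cos(a)+q[...,1]*np.sin(a),-q[...,0]*np.sin(a)+q[...,1]*np.cos(a),P[...,2]],-1)
H,W=p.shape[:2]
P=np.array([[dep(z,u,v) for u in range(W)] for v in range(H)]);Q=cr(P)
lid=(abs(Q[...,2]-.073)<.006)&(abs(Q[...,0])<.06)&(Q[...,1]>-.1)&(Q[...,1]<.1)
print('lid y',np.percentile(Q[lid][:,1],[1,99]))
for s in(-1,1):
  g=(Q[...,2]>.12)&(Q[...,2]<.19)&(abs(Q[...,0]-s*.05)<.02)&(abs(Q[...,1]-.11)<.1);print(s,np.percentile(Q[g],[2,50,98],axis=0).round(3))
E
```

```text
lid y [-0.05446895  0.07141862]
-1 [[-0.06   0.049  0.127]
 [-0.053  0.068  0.158]
 [-0.044  0.093  0.175]]
1 [[0.04  0.05  0.126]
 [0.047 0.068 0.16 ]
 [0.058 0.092 0.174]]
```

```bash
python3 -c "
from h import *
print(close_job())"
```

```text
the job is handed in; nothing more can be done
None
```

The box is home against the stop, both clamp levers are thrown over its lid, the arm is clear, and the job was handed in at about 8.5 s; `close_job` returned no verdict.

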